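Load a pipe adaptor in the leak-test jig and hold its seal lever level

ROBOT

A 6-joint arm with a two-finger parallel gripper is mounted at the origin on a cart in front of the work surface, level with it; the furniture and walls round the work are solid. World frame = base frame: x ahead of the robot, y to its left, z up, the work surface at z = 0. Lengths are in m, angles in degrees, forces in N, time in s.
With the tool pointing down it reaches from about 0.3 to 0.75 m from the base axis. Payload 8.5 kg.
Tool frame: the origin (TCP) lies midway between the tips of the shut fingers; the grasp point (between the pads) lies 19 mm behind it; z points along the fingers, y is the line along which they close (so a half turn about z gives the same grasp; the last joint's range is limited). The gripper opens to 85 mm and grips with 20 to 120 N. Pads are 22 mm wide; open, the fingers measure 114 mm over their backs; the gripper's body (76 mm by 85 mm) begins 54 mm behind the grasp point. The pads swing forward as they close: fully open they stand 13 mm farther back than shut.
Start: joints at [-12.336, 21.807, 74.336, -0, 83.858, -12.336], TCP at [0.55, 0, 0.231] pointing down, gripper open.
Joint ranges: [-178.18, 178.18], [-50.72, 133.34], [12.68, 142.11], [-81.47, 261.47], [9.98, 163.14], [-165.26, 165.26]. Speed limits (degrees/s): [136.94, 136.94, 180, 180, 180, 180].

INTERFACE

Orientations are given as a 3x3 rotation matrix whose columns are the frame's x, y, z axes.
In Python, from rig import monitor, optics, close_job, models gives the robot as it stands.
- The arm moves only by the tool step_arm, never from a script. Its arguments are lists of equal length, an entry for each row: "fingers": the closure, from -1 (fully open) to 1 (shut); "travel": the shift along the tool's x, y, z scaled (see below), a list of three; "twist": the turn about the tool's z scaled (see below). In form: {"fingers": [fingers, ...], "travel": [[tx, ty, tz], ...], "twist": [twist, ...]}. A call has 1 to 10 rows; each row shifts and turns the commanded pose from where the row before left it, along the tool's axes as they then stand; what a row does not reach is not made up. The controller multiplies each number of a shift by 100 mm and each number of a turn by pi rad. A row lasts 1/8 s, in which the tool goes at most 62.5 mm and 10.7 degrees, less where a joint would pass 70% of its speed; a pose out of reach is approached as far as the arm can. A call with a number of a shift or a turn outside -1 to 1 is refused whole. A call with a gripper value outside its range is refused whole. The fingers move at their own pace and stop on an object; "force" is the grip in N (left out, the last holds). Time passes only in rows, so rows that do not move let the fingers close. It gives the time, the measured TCP pose, the force, the opening and the grip force at its end, in the units of the state.
- monitor.observe(): the state, without advancing time (a new reading comes with each control period).
- optics.get_image(name): name is "scene" or "side" or "wrist"; returns (picture, depth): 400x640x3 uint8, blue, green, red; 400x640 float32, m along the optical axis (not along the pixel's ray), 0 where there is no reading.
- optics.get_calibration(name): a dict with "vertical_fov" (degrees; the focal length in pixels is half the picture's height over the tangent of half this angle, whatever the lens; pixels are square), "cx", "cy" (the principal point, pixels), "world_from_camera" (4x4, takes a point from camera to world coordinates). Camera axes: x right, y up, looking along -z (the intrinsics and any distortion apply to the point x, -y, -z); pixel columns grow to the right and rows downward; lengths in m; the calibration is good to about 2 mm. A picture is of the moment at which its call begins: read the wrist's pose just before it. get_calibration takes no time and is no camera call; for the wrist camera it gives the pose at the moment of the call.
- close_job(): hands the job in; it is judged then, once.
Trained networks look in the newest picture that a camera, given by its name, has taken for a name from the list of things; names that differ only in an ending like _2 or _b are one class to them, and where a whole thing is asked for, a point or a joint stands for the part that bears it (a point fixed in the world has none). Each returns a list of dicts, best first, with "confidence" (0 to 1); they miss things now and then, are a little off and sometimes report something else, mostly with a low value. They report only what shows in the picture. A call takes as long as a camera call. They do not tell look-alikes from the thing itself.
- models.trace(camera, query): "mask" (400x640 bool, what is visible of it) and "point" ([column, row] in pixels, amid what is visible of it).
- models.landmark_of(camera, query): "point" ([column, row] in pixels: a listed point, or the origin of a listed thing).
The state is a dict: "time_s": time; "q": joint angles; "qvel": joint speeds; "joint_efforts": joint torques, N m; "position": TCP position; "tool_rot": TCP orientation; "ft_force": force on the tool from outside, world axes, zero at the start; "wrist_torque": the same for the moment, N m; "grip_width": finger opening in m; "gripper_force": force on a finger pad.
Only numpy, scipy, OpenCV 4.12 (cv2) and the standard library are available. Lean on these libraries where they do the work, as an engineer would, in place of code of your own. Each camera call takes 0.05 s, during which the arm holds its last target. There are 200 camera calls.

TASK

Load the largest of the three pipe adaptors on the bench into the leak-test jig: stand it hexagon down in the jig's round nest and, with the lever still up, press it down until it is fully home on the bottom of the pocket. Then bring the spring-return lever down by its ball knob until the lever is level, no lower, so that the rubber pad seals the top of the adaptor, and finish while still holding the knob there: let go and the lever springs up and the seal is lost. Leave the other adaptors and the spanner where they lie.

Things in the scene. Friction and masses are not known exactly. Their poses are not given: they have to be found in the camera images.
- jig: Leak-test jig, fixed to the bench: aluminium base plate 170 x 96 mm, top 14 mm above the bench; on it a square steel nest block 62 x 62 mm, top 30 mm above the bench, with a round upright pocket of 33 mm diameter (3 mm chamfer). Origin on the bench under the pocket's axis, z up, pivot and clevis on its +x side. An ejector tab sticks out 15 mm from the block's +y face, an air inlet from its -y face
- nest_mouth (a point): centre of the pocket's mouth, at the top of the nest block, 30 mm above the bench
- nest_seat (a point): centre of the bottom of the pocket, 18 mm above the bench (12 mm below the mouth), where the foot of an adaptor that is fully home stands
- ejector (a joint): brass ejector disc that closes the pocket from below, stiff on its O-ring; 0 = up (its top 5 mm below the mouth), 0.007 = fully down (an adaptor on it is home); starts at 0 to 0.002. It stays where it is left; 6 to 8 N of push on the adaptor drives it down. An adaptor merely set down in the pocket rests on the raised disc, up to 7 mm too high
- lever (a joint): the jig's lever, a flat steel bar with a ball knob; 0 = raised rest, leaning back 15 degrees past vertical; grows as it comes down; 1.833 rad = level (parallel to the base plate). A spring always drives it up to 0. Holding it level on a seated adaptor takes about 9 N down at the knob
- ball_knob: black ball knob of 32 mm diameter on the lever's end, origin at its centre, 185 mm from the pivot; its neck runs from it towards the pivot. Gripped on its two sides along the jig's y axis, the ball turns between the fingers as the lever swings
- plunger: sprung plunger with a 20 mm round rubber pad under the lever, 100 mm from the pivot; origin at the centre of the pad's face. It meets a seated adaptor about 0.07 rad above level; with the lever level it is pushed 7 mm into its sleeve and presses with about 9 N (0.8 N per mm, 3.2 N at first touch)
- adaptor_large: the largest pipe adaptor, steel, standing on its hexagon: hexagon 27 mm across flats and 31 mm across corners, 14 mm high, with a threaded stem of 18 mm diameter above it, 32 mm high in all, about 90 g. Origin at the centre of the hexagon's underside, z up along the stem. Home in the nest its hexagon stands 2 mm above the block and its top is 50 mm above the bench
- adaptor_mid: middle pipe adaptor, steel, same shape, hexagon 22 mm across flats, 32 mm high; to be left alone
- adaptor_small: small pipe adaptor, brass, same shape, hexagon 19 mm across flats, 32 mm high; to be left alone
- spanner: combination spanner lying flat, 37 x 187 x 9 mm, long along its y axis, origin at its middle; to be left alone
- pivot (a point): the lever's hinge line (along the jig's y axis), at x = +100, y = 0, z = 75 mm in the jig's frame, in a grey clevis 90 mm high. The lever swings in the jig's plane y = 0 and comes down over the nest towards the jig's -x: level, its knob is at x = -85, z = 75 mm; raised, at x = +148, z = 254 mm
Things that resemble listed ones, but are neither listed nor needed, are in the scene too. What is shaped like the adaptor_large but orange or turquoise is not meant.

How it is judged:
By the outcome, as a careful person would: the job done as asked, in the order asked, and still so for the second after the job is handed in, while the arm keeps its last pose, push and grip.
It also fails if it takes over 61 s, if anything falls off the work surface, if the arm or the gripper's body presses on something with over 40 N, if the wrist force passes 120 N, or if a joint passes its speed limit or range.

## Working session

There is one attempt and no reset: what is moved stays moved. The work goes in short steps, Python scripts to look and compute and a tool call to move; the robot and the scene stay as the last step left them, time stands still between calls to the robot, and variables do not carry over. Pictures are saved under pics/ and viewed, at most 10 in all, crops included, and the job is handed in when it is done.

Besides the shell and the picture viewer there is one more tool, called after "Emit:" as a command line: name --pt "numbers of a row" for each row, then --argument value for the rest. step_arm: Moves the arm, as the interface text tells. Its arguments: {"type":"object","properties":{"fingers":{"type":"array","items":{"type":"number"}},"travel":{"type":"array","items":{"type":"array","items":{"type":"number"}}},"twist":{"type":"array","items":{"type":"number"}},"force":{"type":"number"}},"required":["fingers","travel","twist"]}

```bash
mkdir -p pics; cat > h.py <<'E'
import numpy as np, cv2
from rig import monitor, optics, close_job, models
def cal(n):
    c=optics.get_calibration(n); f=200/np.tan(np.radians(c["vertical_fov"])/2); return c,f
def ray(n,p,c=None):
    c,f=cal(n) if c is None else c
    T=np.array(c["world_from_camera"]); d=np.array([(p[0]-c["cx"])/f,-(p[1]-c["cy"])/f,-1.])
    return T[:3,3],T[:3,:3]@d
def onz(n,p,z,c=None):
    o,d=ray(n,p,c); return o+d*(z-o[2])/d[2]
def deproj(n,p,dep,c=None):
    o,d=ray(n,p,c); return o+d*dep
def tri(rs):
    A=np.zeros((3,3));b=np.zeros(3)
    for o,d in rs:
        d=d/np.linalg.norm(d);P=np.eye(3)-np.outer(d,d);A+=P;b+=P@o
    x=np.linalg.solve(A,b); return x,[np.linalg.norm(np.cross(x-o,d/np.linalg.norm(d))) for o,d in rs]
E
python3 - <<'E'
from h import *
np.set_printoptions(precision=4,suppress=True)
for n in ["scene","side","wrist"]:
    im,d=optics.get_image(n); cv2.imwrite(f"pics/{n}0.png",im); np.save(f"pics/{n}0.npy",d)
    c,f=cal(n); print(n,{k:v for k,v in c.items() if k!="world_from_camera"},f,np.array(c["world_from_camera"]))
    for q in ["adaptor_large","adaptor_mid","nest_mouth","ball_knob","pivot","jig"]:
        for r in models.landmark_of(n,q)[:4]: 
            p=r["point"];dd=d[int(np.clip(p[1],0,399)),int(np.clip(p[0],0,639))];print(q,np.round(p,1),round(r["confidence"],2),deproj(n,p,dd))
print(monitor.observe())
E
```

```text
scene {'vertical_fov': 48.2181251169615, 'cx': 314.3381679316488, 'cy': 198.65179254622348} 446.9159375653018 [[-0.822   0.2562 -0.5087  0.1075]
 [-0.5695 -0.3689  0.7345  0.6997]
 [ 0.0005  0.8935  0.4492  0.5798]
 [ 0.      0.      0.      1.    ]]
adaptor_large [303.1 301.7] 0.72 [0.5144 0.1503 0.0129]
adaptor_large [340.5 317.2] 0.56 [0.4334 0.1437 0.0103]
adaptor_large [309.3 338.9] 0.49 [0.4469 0.2248 0.014 ]
adaptor_mid [308.7 211.8] 0.67 [ 0.7246 -0.1646  0.0062]
adaptor_mid [246.2 298.3] 0.49 [0.6132 0.2041 0.0114]
adaptor_mid [308.6 339.1] 0.45 [0.4468 0.227  0.0152]
nest_mouth [313.5 257.9] 0.6 [0.5724 0.0316 0.0258]
ball_knob [271.7 138.2] 0.7 [ 0.7042 -0.0008  0.2647]
pivot [282.  220.5] 0.75 [0.6631 0.0245 0.0869]
jig [311.8 268.5] 0.71 [0.5499 0.0701 0.0294]
jig [311.8 257.7] 0.2 [0.5768 0.0318 0.0247]
side {'vertical_fov': 56.38525285515482, 'cx': 325.9502311094788, 'cy': 197.4520950694542} 373.11371395828667 [[-0.9994  0.0087 -0.0333  0.5629]
 [-0.0321 -0.5807  0.8135  0.7455]
 [-0.0123  0.8141  0.5806  0.6723]
 [ 0.      0.      0.      1.    ]]
adaptor_large [388. 
[... 750 characters left out ...]
58 0.1258 0.0287]
nest_mouth [336.4 134.9] 0.62 [0.5697 0.0323 0.0245]
pivot [442.4 170.2] 0.56 [0.6609 0.0105 0.0889]
jig [335.4 126.2] 0.58 [0.5685 0.0413 0.0247]
{'time_s': 1.05, 'q': array([-12.3348,  21.8074,  74.3371,   0.0004,  83.8548, -12.3362]), 'qvel': array([ 0.013 ,  0.0465, -0.052 ,  0.0742,  0.0413, -0.0004]), 'joint_efforts': array([  0.0017, -44.8343, -23.1469,  -0.0002,   0.0006,  -0.    ]), 'position': array([0.55  , 0.    , 0.2313]), 'tool_rot': array([[-0.,  1.,  0.],
       [ 1.,  0.,  0.],
       [ 0.,  0., -1.]]), 'ft_force': array([ 0.3742, -0.0354,  1.0561]), 'wrist_torque': array([ 0.0271, -0.018 ,  0.0315]), 'gripper_force': 0.0, 'grip_width': 0.08579849291025722}
```

View pics/scene0.png

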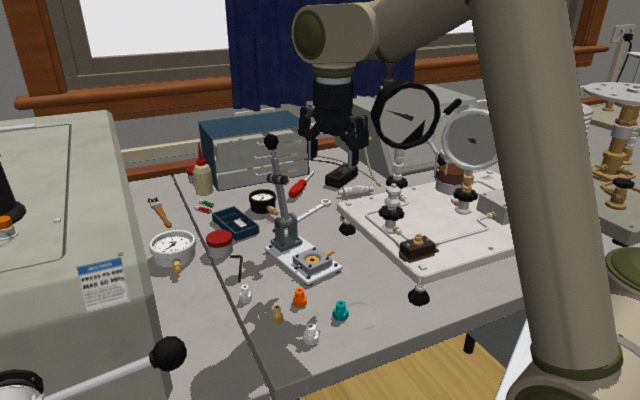

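View pics/side0.png

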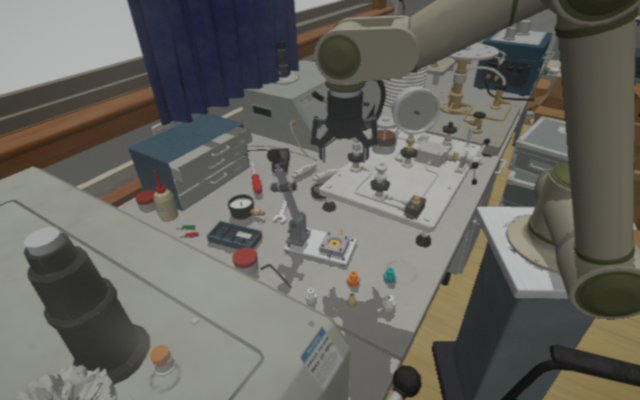

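The scene shows two steel adaptors, at (244,295) and (311,336). There is one brass adaptor at (277,314), an orange one at (299,298) and a turquoise one at (340,311). The jig's nest is at (313,260) and the knob at (271,141). The large adaptor must be one of the two steel ones, so I'll look from above and compare their sizes.

Emit:
step_arm --fingers '[-1,-1,-1,-1,-1]' --pt "0.4 -0.05 0" --pt "0.5 -0.05 0" --pt "0.5 -0.05 0" --pt "0.3 -0.05 0" --pt "0 0 0" --twist '[0,0,0,0,0]'

```text
time_s: 1.68
position: [0.5295, 0.1717, 0.2313]
tool_rot: [[-0.003, 1.0, 0.0], [1.0, 0.003, 0.0], [0.0, 0.0, -1.0]]
ft_force: [0.0, -1.2, -0.3]
grip_width: 0.0857
gripper_force: 0.0
```

```bash
python3 - <<'E'
from h import *
np.set_printoptions(precision=4,suppress=True)
n="wrist"
print(monitor.observe()["position"])
im,d=optics.get_image(n); cv2.imwrite(f"pics/wrist1.png",im); np.save("pics/wrist1.npy",d)
for q in ["adaptor_large","adaptor_mid","adaptor_small","nest_mouth","pivot","ball_knob"]:
    for r in models.landmark_of(n,q)[:4]:
        p=r["point"];dd=d[int(np.clip(p[1],0,399)),int(np.clip(p[0],0,639))];print(q,np.round(p,1),round(r["confidence"],2),deproj(n,p,dd))
for r in models.trace(n,"adaptor_large")[:6]:
    m=r["mask"]; ys,xs=np.nonzero(m); P=np.array([deproj(n,(x,y),d[y,x]) for x,y in zip(xs,ys) if d[y,x]>0])
    print("trace",np.round(r["point"]),round(r["confidence"],2),m.sum(),"hsv",im[m].mean(0),"top",np.percentile(P[:,2],[2,50,98]))
    h=P[(P[:,2]>.009)&(P[:,2]<.017)]; t=P[P[:,2]>.028]
    print("  foot",h.min(0),h.max(0),"stem",t.mean(0) if len(t) else 0)
    # silhouette size via min area rect
    print("  hexwidths", [np.ptp(h[:,:2]@[np.cos(a),np.sin(a)])*1000 for a in np.radians(range(0,180,30))])
E
```

```text
[0.5295 0.1717 0.2313]
adaptor_large [240.3 195.1] 0.95 [0.4452 0.1373 0.0308]
adaptor_large [316.2 180.3] 0.94 [0.5285 0.1517 0.0222]
adaptor_large [246.8 123.2] 0.71 [0.4579 0.2148 0.0315]
adaptor_large [349.7 264.2] 0.55 [0.5685 0.0482 0.0262]
adaptor_mid [398.9 139.1] 0.97 [0.6153 0.1975 0.0275]
adaptor_mid [348.9 263.3] 0.52 [0.5675 0.0487 0.0258]
adaptor_small [315.1 129. ] 0.79 [0.5277 0.2084 0.0318]
nest_mouth [347.4 277.1] 0.75 [0.5663 0.029  0.0252]
trace [246. 123.] 0.93 549 hsv [180.1821 182.1056 183.0437] top [0.0092 0.0239 0.0331]
  foot [0.4373 0.1989 0.0092] [0.4662 0.2244 0.0166] stem [0.4516 0.2118 0.0317]
  hexwidths [np.float64(28.92568123808631), np.float64(26.35504736954658), np.float64(29.23205579015642), np.float64(25.55391752151248), np.float64(28.19744779049665), np.float64(25.90965544769247)]
trace [314. 184.] 0.81 516 hsv [  7.6705 109.8876 179.8508] top [0.0054 0.0163 0.033 ]
  foot [0.5123 0.1295 0.009 ] [0.5409 0.1578 0.0166] stem [0.5258 0.1441 0.0317]
  hexwidths [np.float64(28.68362802184654), np.float64(26.94877718449673), np.float64(30.05592048712824), np.float64(28.295118642507084), np.float64(29.605861183238463), np.float64(27.5706756008689)]
trace [239. 197.] 0.66 531 hsv [143.5556 147.484   80.0772] top [0.0038 0.0172 0.033 ]
  foot [0.4269 0.1165 0.0092] [0.4541 0.1455 0.0168] stem [0.4407 0.1313 0.0316]
  hexwidths [np.float64(27.147854196553244), np.float64(25.64927865385913), np.float64(25.598876562435535), np.float64(28.966764419689373), np.float64(27.067988634035853), np.float64(27.75706570219111)]
```

View pics/wrist1.png

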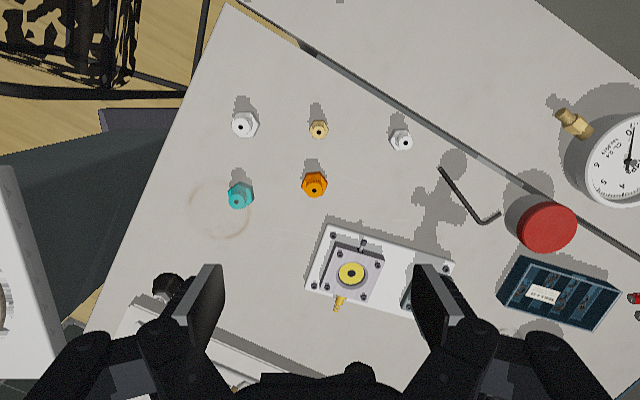

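The view from above shows the steel adaptor at (246,123), about 26 mm across flats and 29 mm across corners from depth. The other steel one at (399,139) is visibly smaller, and the rest are brass (318,129), orange (314,185) and turquoise (240,196). So the target is (246,123). The nest is at (351,272) and the jig is yawed. Next I'll measure the jig and check the choice in a close crop.

```bash
python3 - <<'E'
from h import *
np.set_printoptions(precision=4,suppress=True)
im=cv2.imread("pics/wrist1.png"); d=np.load("pics/wrist1.npy"); n="wrist"
cf=cal(n); c,f=cf; T=np.array(c["world_from_camera"])
v,u=np.mgrid[:400,:640]; D=np.stack([(u-c["cx"])/f,-(v-c["cy"])/f,-np.ones_like(u)],-1)@T[:3,:3].T
W=T[:3,3]+D*d[...,None]
def rect(lo,hi,roi):
    m=(W[...,2]>lo)&(W[...,2]<hi)&(d>0)&(u>roi[0])&(u<roi[2])&(v>roi[1])&(v<roi[3])
    P=W[m]; (cx,cy),s,a=cv2.minAreaRect((P[:,:2]*1000).astype(np.float32)); print(lo,hi,len(P),"c",cx,cy,"size",s,"ang",a,"zmed",np.median(P[:,2]))
rect(.027,.034,(320,235,392,310)); rect(.011,.018,(295,215,470,330))
# pocket: dark/yellow region 
for (x,y) in [(246,123),(399,139)]:
    m=(np.hypot(u-x,v-y)<30)&(W[...,2]>.006)&(d>0); P=W[m]
    hx=P[P[:,2]<.018]
    print((x,y),"rect",cv2.minAreaRect((hx[:,:2]*1000).astype(np.float32)),"top",W[m][:,2].max(), "stem c",P[P[:,2]>.0295].mean(0))
    print("circle",cv2.minEnclosingCircle((P[P[:,2]>.0295][:,:2]*1000).astype(np.float32)),cv2.minEnclosingCircle((hx[:,:2]*1000).astype(np.float32)))
crop=np.hstack([cv2.resize(im[93:163,200:280],(400,350),interpolation=2),cv2.resize(im[104:174,360:440],(400,350),interpolation=2)])
cv2.imwrite("pics/crop.png",crop)
# triangulate
c0,_=cal("scene"); 
for nm,ps in {"large":dict(scene=(309,339),side=(388,305.3),wrist=(246.8,123.2)),"mouth":dict(scene=(313.5,257.9),side=(335.2,244),wrist=(347.4,277.1))}.items():
    print(nm,tri([ray(k,p) for k,p in ps.items()]))
print("knob",tri([ray("scene",(271.7,138.2)),ray("side",(271.8,149.6))]),"pivot",tri([ray("scene",(282,220.5)),ray("side",(297.2,219))]))
E
```

```text
0.027 0.034 1884 c 570.4378662109375 34.912811279296875 size (90.8833999633789, 62.735111236572266) ang 72.3880844116211 zmed 0.030234342243262602
0.011 0.018 4508 c 606.32666015625 24.252548217773438 size (96.61542510986328, 169.4568634033203) ang 71.88711547851562 zmed 0.014334928302729949
(246, 123) rect ((451.8486328125, 212.02157592773438), (26.39897346496582, 29.486406326293945), 89.69677734375) top 0.034257445916555884 stem c [0.4516 0.2117 0.0317]
circle ((451.1690673828125, 211.66427612304688), 9.10962200164795) ((451.5530090332031, 211.633544921875), 15.040115356445312)
(399, 139) rect ((619.57958984375, 196.37281799316406), (23.760957717895508, 20.6217041015625), 50.13730239868164) top 0.033774491304911336 stem c [0.6207 0.1954 0.0319]
circle ((621.0314331054688, 195.17462158203125), 7.434638977050781) ((620.7301025390625, 195.298583984375), 12.354107856750488)
large (array([0.4529, 0.2131, 0.0025]), [np.float64(0.0026703699609125922), np.float64(0.0009115476083427356), np.float64(0.0019259542555675052)])
mouth (array([0.5691, 0.0337, 0.0249]), [np.float64(0.0030924066830756657), np.float64(0.005627017994431826), np.float64(0.004873954461465502)])
knob (array([ 0.7188, -0.0195,  0.2588]), [np.float64(0.002287672741108408), np.float64(0.002287672741108326)]) pivot (array([0.6656, 0.0204, 0.0858]), [np.float64(0.0015314624066761116), np.float64(0.0015314624066759897)])
```

View pics/crop.png

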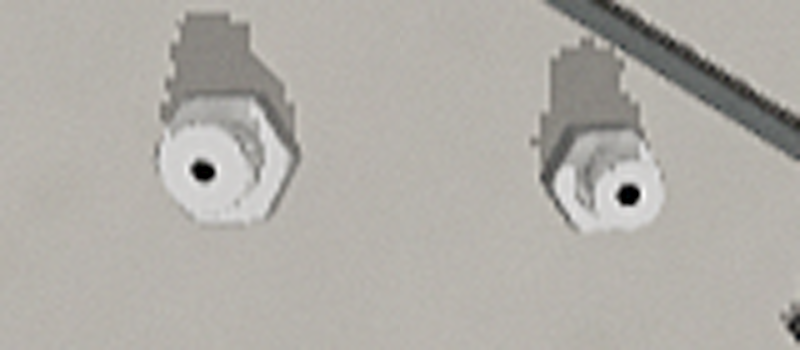

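The crop shows the large adaptor at left, clearly bigger than the mid one at right, so the choice holds. It stands at (451,212) mm with its top at 32 mm. The jig pocket is at about (570,35) mm and the yaw is -18.1°. I'll turn the tool so the fingers close along the jig's y axis with the camera on the jig's -x side, and go over the adaptor.

Emit:
step_arm --fingers '[-0.2,-0.2,-0.2,-0.2,-0.2,-0.2,-0.2,-0.2,-0.2,-0.2]' --pt "0.2 -0.39 0" --pt "0.2 -0.39 0" --pt "0 0 0.1" --pt "0 0 0.1" --pt "0 0 0.1" --pt "0 0 0.1" --pt "0 0 0.1" --pt "0 0 0.1" --pt "0 0 0.1" --pt "0 0 0" --twist '[0,0,-0.057,-0.057,-0.057,-0.057,-0.057,-0.057,-0.057,0]'

```text
time_s: 3.32
position: [0.4519, 0.2097, 0.1609]
tool_rot: [[-0.949, 0.314, -0.001], [0.314, 0.949, -0.0], [0.001, -0.001, -1.0]]
ft_force: [0.3, 0.3, -0.6]
grip_width: 0.0513
gripper_force: 0.0
```

```bash
cat > m.py <<'E'
from h import *
np.set_printoptions(precision=4,suppress=True)
def cloud(n="wrist"):
    s=monitor.observe(); cf=cal(n); im,d=optics.get_image(n); c,f=cf; T=np.array(c["world_from_camera"])
    v,u=np.mgrid[:400,:640]; D=np.stack([(u-c["cx"])/f,-(v-c["cy"])/f,-np.ones_like(u)],-1)@T[:3,:3].T
    W=T[:3,3]+D*d[...,None]; W[d<=0]=np.nan
    return s,im,W
def near(W,x,y,r,lo,hi): 
    return W[(np.hypot(W[...,0]-x,W[...,1]-y)<r)&(W[...,2]>lo)&(W[...,2]<hi)]
E
python3 - <<'E'
from m import *
s,im,W=cloud(); print(s["position"],s["tool_rot"],s["q"],s["grip_width"])
P=near(W,.4514,.2118,.025,.0295,.036); Q=near(W,.4514,.2118,.025,.005,.02)
for X in (P,Q): print(len(X),X.mean(0),np.percentile(X[:,2],[5,50,95]),cv2.minEnclosingCircle((X[:,:2]*1000).astype(np.float32)),cv2.minAreaRect((X[:,:2]*1000).astype(np.float32)))
cv2.imwrite("pics/w2.png",im)
E
```

```text
[0.4519 0.2097 0.1609] [[-0.9494  0.314  -0.0012]
 [ 0.314   0.9494 -0.0003]
 [ 0.0011 -0.0006 -1.    ]] [ 11.2473  20.5371  89.0513  -0.0005  70.4833 -60.4491] 0.05127040045146043
335 [0.4496 0.2134 0.0319] [0.0306 0.0319 0.0329] ((450.0608215332031, 213.31976318359375), 9.09974479675293) ((449.7326354980469, 213.09732055664062), (17.215072631835938, 17.452110290527344), 41.29363250732422)
396 [0.4443 0.2147 0.0136] [0.0076 0.0142 0.0161] ((449.6519775390625, 213.39724731445312), 15.103440284729004) ((448.254638671875, 213.77542114257812), (29.09109878540039, 25.71637725830078), 74.85741424560547)
```

View pics/w2.png

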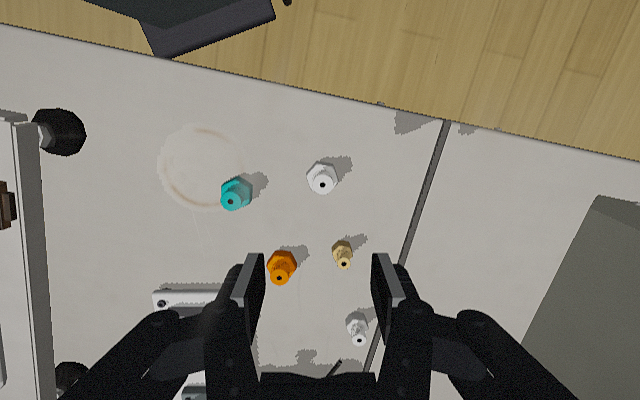

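The large adaptor is at (322,177), clear of its neighbours. Comparing the two views gives a hand-eye offset of about 1.7 mm along tool y. That puts the adaptor at (449.7, 211.6) mm, and I'll go down and grip the stem.

Emit:
step_arm --fingers '[-0.2,-0.2,-0.2,-0.2,-0.2,-0.2,1,1,1,1]' --pt "0.027 0.011 0.4" --pt "0 0 0.5" --pt "0 0 0.4" --pt "0 0 0.1" --pt "0 0 0.06" --pt "0 0 0" --pt "0 0 0" --pt "0 0 0" --pt "0 0 0" --pt "0 0 0" --twist '[0,0,0,0,0,0,0,0,0,0]' --force 50

```text
time_s: 4.62
position: [0.4502, 0.212, 0.0163]
tool_rot: [[-0.95, 0.312, 0.002], [0.312, 0.95, 0.0], [-0.001, 0.001, -1.0]]
ft_force: [-1.4, -1.4, 5.4]
grip_width: 0.0163
gripper_force: 48.6
```

Emit:
step_arm --fingers '[1,1,1,1,1,1,1,1,1]' --pt "0 0 -0.3" --pt "0 0 -0.5" --pt "0 0 -0.3" --pt "-0.3 -0.23 0" --pt "-0.4 -0.31 0" --pt "-0.4 -0.31 0" --pt "-0.38 -0.3 0" --pt "-0.2 -0.165 0" --pt "0 0 0" --twist '[0,0,0,0,0,0,0,0,0]'

```text
time_s: 5.75
position: [0.5687, 0.0336, 0.1252]
tool_rot: [[-0.949, 0.314, -0.0], [0.314, 0.949, 0.0], [0.0, 0.0, -1.0]]
ft_force: [-0.4, 0.4, -0.7]
grip_width: 0.0162
gripper_force: 48.9
```

```bash
python3 - <<'E'
from m import *
s,im,W=cloud(); print(s["position"],s["tool_rot"][:2,:2],s["grip_width"],s["ft_force"])
x0,y0=.570,.036
P=near(W,x0,y0,.06,.027,.034); print("blocktop",len(P),np.median(P[:,2]),cv2.minAreaRect((P[:,:2]*1000).astype(np.float32)))
Q=W[(W[...,2]>.011)&(W[...,2]<.018)&(np.hypot(W[...,0]-.606,W[...,1]-.024)<.11)];print("plate",len(Q),cv2.minAreaRect((Q[:,:2]*1000).astype(np.float32)))
H=near(W,x0,y0,.03,.012,.0265); print("pocket",len(H),np.percentile(H[:,2],[5,50,95]),cv2.minEnclosingCircle((H[:,:2]*1000).astype(np.float32)))
for q in ["nest_mouth","nest_seat","ball_knob","plunger"]:
    for r in models.landmark_of("wrist",q)[:2]: p=r["point"];print(q,p,r["confidence"],onz("wrist",p,.03))
cv2.imwrite("pics/w3.png",im)
E
```

```text
[0.5687 0.0336 0.1252] [[-0.9495  0.3138]
 [ 0.3138  0.9495]] 0.016235347820669828 [-0.4179  0.3601 -0.7334]
blocktop 4584 0.030384176277730546 ((568.3765258789062, 31.28036880493164), (97.46854400634766, 63.15709686279297), 72.18883514404297)
plate 6596 ((594.07177734375, 29.94335174560547), (96.05020141601562, 144.47207641601562), 72.1483383178711)
pocket 1322 [0.0224 0.0247 0.0258] ((571.2122192382812, 37.4080810546875), 16.714933395385742)
nest_mouth [323.5, 204.4] 0.56 [0.5721 0.0377 0.03  ]
```

View pics/w3.png

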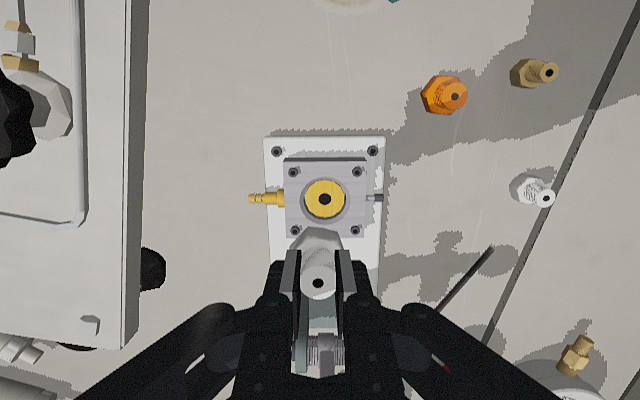

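The picture shows the pocket with its raised brass disc at (325,199) and the held adaptor below it at (318,283). Both are in the same view, so I'll measure one relative to the other.

```bash
python3 - <<'E'
from m import *
s,im,W=cloud(); p=s["position"]; R=s["tool_rot"]
sub=W[240:310,285:350].reshape(-1,3); sub=sub[~np.isnan(sub[:,0])]
L=(sub-p)@R   # tool frame
print(np.percentile(L[:,2],[2,20,50,80,98])*1000)
for lo,hi in [(-.020,-.013),(-.004,.004),(.010,.02)]:
    X=L[(L[:,2]>lo)&(L[:,2]<hi)&(abs(L[:,1])<.017)&(abs(L[:,0])<.02)]
    if len(X)>5: print(lo,hi,len(X),X.min(0)*1000,X.max(0)*1000,cv2.minEnclosingCircle((X[:,:2]*1000).astype(np.float32)))
# pocket, tool frame
H=near(W,.571,.037,.025,.012,.0265); print("pocket tool",cv2.minEnclosingCircle((((H-p)@R)[:,:2]*1000).astype(np.float32)))
for lo in (.012,.022,.0255): 
  K=near(W,.571,.037,.025,lo,.0275); print(lo,(((K-p)@R)[:,:2]*1000).min(0),(((K-p)@R)[:,:2]*1000).max(0))
h,w=im.shape[:2]; hsv=cv2.cvtColor(im,cv2.COLOR_BGR2HSV)
E
```

```text
[-44.1753 -26.6464 -15.2332   1.8391 110.6879]
-0.02 -0.013 1412 [-10.9738 -15.5967 -19.9899] [ 11.95    12.7973 -13.0052] ((3.1591339111328125, -1.398412823677063), 16.387657165527344)
-0.004 0.004 590 [  3.6895 -12.7183  -3.9816] [13.1723 10.504   3.9602] ((8.96267318725586, -1.1071033477783203), 11.74455451965332)
0.01 0.02 25 [  3.0694 -16.2613  10.1406] [ 8.2992 12.2449 13.9749] ((3.118061065673828, -2.0082130432128906), 14.253241539001465)
pocket tool ((-2.626400947570801, 2.483987808227539), 16.583810806274414)
0.012 [-19.5189 -14.7608] [15.1357 19.3742]
0.022 [-19.5189 -14.7608] [15.1357 19.3742]
0.0255 [-19.5189 -14.7608] [15.1357 19.3742]
```

Emit:
step_arm --fingers '[1,1,1,1]' --pt "-0.018 0.013 0.3" --pt "0 0 0.3" --pt "0 0 0.12" --pt "0 0 0" --twist '[0,0,0,0]'

```text
time_s: 6.55
position: [0.5703, 0.0355, 0.0532]
tool_rot: [[-0.95, 0.312, -0.001], [0.312, 0.95, 0.0], [0.001, -0.0, -1.0]]
ft_force: [-0.1, -0.1, -0.7]
grip_width: 0.0162
gripper_force: 48.9
```

```bash
python3 - <<'E'
from m import *
s,im,W=cloud(); p=s["position"]; R=s["tool_rot"]; print(p,s["ft_force"])
L=(W-p)@R*1000
np.save("pics/L4.npy",L)
cv2.imwrite("pics/w4.png",cv2.resize(im[130:350,220:420],(800,600*880//880) if 0 else (545,600),interpolation=cv2.INTER_CUBIC))
E
```

```text
[0.5703 0.0355 0.0532] [-0.0833 -0.0595 -0.7069]
```

View pics/w4.png

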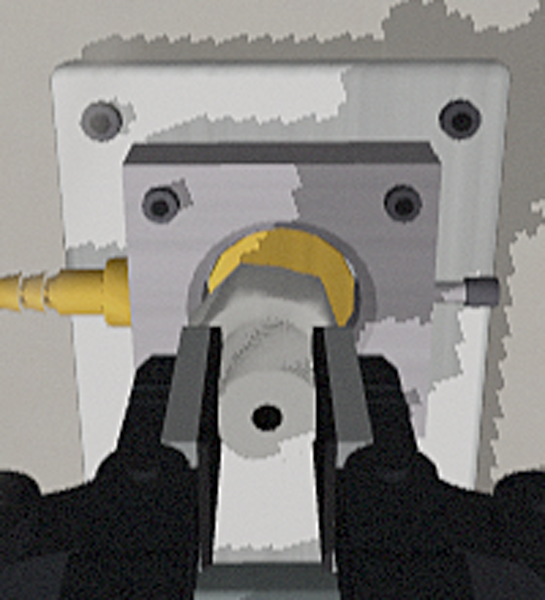

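The adaptor sits slightly left of the pocket centre: the stem is at crop x≈267 and the pocket and block centre at ≈282. I'll quantify this from depth.

```bash
python3 - <<'E'
import numpy as np, cv2
np.set_printoptions(precision=2,suppress=True)
L=np.load("pics/L4.npy"); z=L[...,2]  # block top: z=53.2-30=23.2 ; stem top ~ -15.7; hex top ~2.3
B=(z>20)&(z<26)
for r in (195,210,225,240,250):
    idx=[c for c in range(250,400) if B[r,c]]
    print("row",r,"block",L[r,idx[0]],L[r,idx[-1]],(L[r,idx[0],1]+L[r,idx[-1],1])/2)
for r in range(212,232,3):
    H=(z[r]>23.2+3.5)&(z[r]<23.2+14); idx=np.nonzero(H[270:375])[0]+270
    print("row",r,"hole y", L[r,idx[0],:],L[r,idx[-1],:]) if len(idx) else 0
top=(abs(z+15.7)<2.5)&(abs(L[...,1])<12)&(abs(L[...,0])<14)
m=np.zeros(z.shape,bool); m[255:300,295:342]=1; T=L[top&m]; print("top",len(T),T[:,:2].min(0),T[:,:2].max(0),cv2.minEnclosingCircle(T[:,:2].astype(np.float32)))
hx=(z>-1)&(z<18); m[:]=0; m[220:262,285:350]=1; X=L[hx&m]; print("hex",len(X),X.min(0),X.max(0))
for lo in range(-2,20,3):
    Y=L[(z>lo)&(z<lo+3)&m]; 
    if len(Y)>3: print(lo,len(Y),Y[:,:2].min(0),Y[:,:2].max(0))
Hh=L[(z>26.5)&(z<33)&(np.hypot(L[...,0],L[...,1])<25)]; print("hole",Hh.min(0),Hh.max(0))
# circle fit of hole rim: boundary between block top and hole
m=((z>26.2)&(z<36)).astype(np.uint8); m[:, :270]=0;m[:,375:]=0;m[:205]=0;m[260:]=0
rim=(cv2.dilate(m,np.ones((3,3)))>0)&B
P=L[rim][:,:2]; P=P[np.hypot(P[:,0],P[:,1])<24]
A=np.c_[2*P,np.ones(len(P))]; s=np.linalg.lstsq(A,(P**2).sum(1),rcond=None)[0]; print("rim fit",len(P),s[:2],np.sqrt(s[2]+s[0]**2+s[1]**2))
E
```

```text
row 195 block [ 28.69 -28.87  22.52] [28.39 32.68 23.26] 1.907791517407782
row 210 block [ 20.   -28.85  22.96] [20.03 32.58 22.76] 1.8614617362699573
row 225 block [ 10.9  -28.87  23.62] [11.47 32.46 22.2 ] 1.7917337739498151
row 240 block [  0.78 -37.03  25.61] [ 2.32 32.48 22.37] -2.2723328951157917
row 250 block [ -4.14 -28.98  22.94] [-3.79 32.81 22.17] 1.9188173385801015
row 215 hole y [14.92 -4.16 28.26] [14.69  7.61 28.81]
row 218 hole y [12.19 -7.62 30.45] [13.37 10.93 27.59]
row 221 hole y [10.59 -9.9  29.89] [11.1  13.3  28.65]
row 224 hole y [  9.55 -10.96  28.01] [ 8.36 15.24 30.69]
row 227 hole y [  6.51 -12.3   30.67] [ 7.06 15.74 29.4 ]
row 230 hole y [  5.78 -12.74  28.16] [ 4.45 17.1  30.98]
top 1207 [ -8.99 -11.1 ] [11.57  9.32] ((2.101714849472046, -0.9429238438606262), 13.688572883605957)
hex 1033 [  2.49 -16.13  -0.94] [15.39 12.42 16.43]
-2 116 [ 4.12 -9.2 ] [13.68  7.4 ]
1 531 [  3.61 -12.71] [15.39 10.54]
4 129 [  5.76 -14.52] [15.12 11.24]
7 122 [  4.42 -15.31] [15.39 11.55]
10 124 [  3.27 -16.02] [15.2  12.21]
13 47 [  2.49 -16.13] [14.92 12.42]
19 27 [ -2.1  -19.13] [ 14.97 -13.21]
hole [ -7.76 -14.74  26.5 ] [16.06 18.56 32.77]
rim fit 119 [1.31 1.88] 16.73937737401561
```

Emit:
step_arm --fingers '[1,1,1,1,1]' --pt "0.003 0.024 0" --pt "0 0 0.03" --pt "0 0 0.03" --pt "0 0 0.02" --pt "0 0 0" --twist '[0,0,0,0,0]'

```text
time_s: 7.22
position: [0.5708, 0.0375, 0.0451]
tool_rot: [[-0.95, 0.312, -0.0], [0.312, 0.95, 0.0], [0.0, -0.0, -1.0]]
ft_force: [-0.5, 0.6, -0.6]
grip_width: 0.0161
gripper_force: 48.9
```

Emit:
step_arm --fingers '[1,1,1,1]' --pt "0 0 0.02" --pt "0 0 0.02" --pt "0 0 0.01" --pt "0 0 0" --twist '[0,0,0,0]'

```text
time_s: 7.72
position: [0.5709, 0.0376, 0.0404]
tool_rot: [[-0.95, 0.312, -0.0], [0.312, 0.95, -0.0], [0.0, -0.0, -1.0]]
ft_force: [-1.7, 1.0, 1.9]
grip_width: 0.0158
gripper_force: 49.2
```

Emit:
step_arm --fingers '[1,1,1,1]' --pt "0.005 0 0.02" --pt "0 0 0.02" --pt "0 0 0.01" --pt "0 0 0" --twist '[0,0,0,0]'

```text
time_s: 8.22
position: [0.5708, 0.0376, 0.0356]
tool_rot: [[-0.95, 0.312, 0.001], [0.312, 0.95, -0.0], [-0.001, 0.0, -1.0]]
ft_force: [-0.1, -1.3, 4.2]
grip_width: 0.0158
gripper_force: 49.3
```

Emit:
step_arm --fingers '[1,1,1]' --pt "0 0 0.012" --pt "0 0 0.01" --pt "0 0 0" --twist '[0,0,0]'

```text
time_s: 8.6
position: [0.5709, 0.0376, 0.0342]
tool_rot: [[-0.95, 0.312, 0.002], [0.312, 0.95, -0.0], [-0.002, 0.0, -1.0]]
ft_force: [-2.1, -1.5, 12.0]
grip_width: 0.0161
gripper_force: 50.3
```

Emit:
step_arm --fingers '[1,1,1]' --pt "0 0 0.01" --pt "0 0 0.01" --pt "0 0 0" --twist '[0,0,0]'

```text
time_s: 8.98
position: [0.5711, 0.0376, 0.034]
tool_rot: [[-0.95, 0.312, 0.003], [0.312, 0.95, -0.001], [-0.003, 0.0, -1.0]]
ft_force: [-7.0, -0.1, 27.2]
grip_width: 0.0164
gripper_force: 51.9
```

It stops hard at the home height: TCP 34.0 mm with 27 N, against 34.3 mm expected. I'll unload, release, back off and check.

Emit:
step_arm --fingers '[1,0.2,0.2,0.2,0.2,0.2,0.2,0.2]' --pt "0 0 -0.03" --pt "0 0 0" --pt "0 0 0" --pt "0 0 -0.1" --pt "0 0 -0.3" --pt "0 0 -0.4" --pt "0 0 -0.3" --pt "0 0 0" --twist '[0,0,0,0,0,0,0,0]'

```text
time_s: 9.98
position: [0.5714, 0.0376, 0.1467]
tool_rot: [[-0.95, 0.312, 0.005], [0.312, 0.95, -0.001], [-0.005, 0.001, -1.0]]
ft_force: [-0.4, 0.0, -0.2]
grip_width: 0.0342
gripper_force: 0.0
```

```bash
python3 - <<'E'
from m import *
s,im,W=cloud(); p=s["position"]; R=s["tool_rot"]; print(p,s["ft_force"],s["q"])
x0,y0=.571,.037
b=near(W,x0,y0,.045,.027,.0308); P=near(W,x0,y0,.018,.044,.07); print("block",np.median(b[:,2]),"top",len(P),np.percentile(P[:,2],[5,50,95]),P.mean(0))
Hx=near(W,x0,y0,.017,.0305,.036);print("hexface",len(Hx),np.median(Hx[:,2]))
cv2.imwrite("pics/w5.png",im)
for n in ("scene","side"):
    optics.get_image(n)
    for r in models.landmark_of(n,"ball_knob")[:2]: print(n,r["point"],r["confidence"])
for n in ("scene","side"):
    for r in models.trace(n,"ball_knob")[:1]: ys,xs=np.nonzero(r["mask"]); print(n,"trace",r["point"],xs.min(),xs.max(),ys.min(),ys.max(),r["confidence"])
print(monitor.observe()["time_s"])
E
```

```text
[0.5714 0.0376 0.1467] [-0.3945  0.0167 -0.2494] [ -8.0709  28.0935  78.6523   0.0004  72.9617 -79.8942]
block 0.03008941143010424 top 442 [0.0468 0.0498 0.0509] [0.5688 0.0371 0.0496]
hexface 400 0.032314287828835636
scene [268.3, 142.4] 0.52
side [271.7, 154.6] 0.46
scene trace [271.8, 142.0] 264 278 134 147 0.67
side trace [273.7, 153.9] 266 279 149 162 0.73
10.325
```

View pics/w5.png

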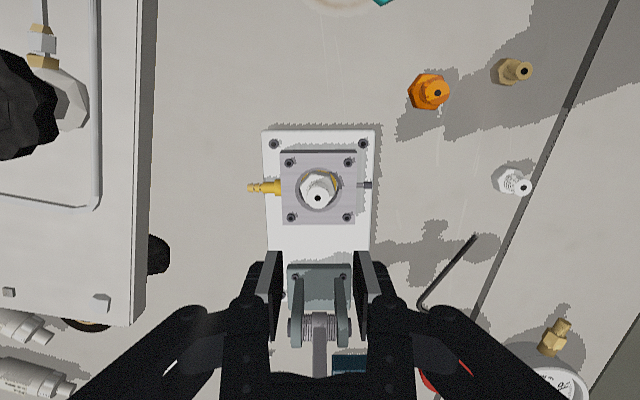

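The adaptor is home, with its top at 50 mm and the hexagon face 2.3 mm above the block. In the picture it stands in the nest at (318,190). Next I'll go up over the raised knob.

Emit:
step_arm --fingers '[-0.4,-0.4,-0.4,-0.4,-0.4,-0.4,-0.4,-0.4]' --pt "-0.05 0 -0.4" --pt "0 0 -0.5" --pt "0 0 -0.5" --pt "-0.2 0 -0.14" --pt "-0.5 0 0" --pt "-0.5 0 0" --pt "-0.23 0 0" --pt "0 0 0" --twist '[0,0,0,0,0,0,0,0]' --force 40

```text
time_s: 11.32
position: [0.712, -0.0091, 0.2957]
tool_rot: [[-0.95, 0.313, -0.003], [0.313, 0.95, 0.0], [0.003, -0.0, -1.0]]
ft_force: [-0.1, -0.9, 0.2]
grip_width: 0.0598
gripper_force: 0.0
```

```bash
python3 - <<'E'
from m import *
print("tri knob",tri([ray("scene",(271.,141.)),ray("side",(272.7,155.5))]))
s,im,W=cloud(); p=s["position"]; R=s["tool_rot"]; print(p,s["q"],R,s["grip_width"])
for r in models.trace("wrist","ball_knob")[:2]:
    m=r["mask"]; L=((W-p)@R*1000)[m]; L=L[~np.isnan(L[:,0])]; print(r["point"],r["confidence"],m.sum())
    k=L[(abs(L[:,1])<25)&(L[:,2]>0)&(L[:,2]<100)]
    if len(k)>30:
        print(k.min(0),k.max(0)); A=np.c_[2*k,np.ones(len(k))]; q=np.linalg.lstsq(A,(k**2).sum(1),rcond=None)[0]; print("sphere",q[:3],np.sqrt(q[3]+q[:3]@q[:3]), "world",p+R@q[:3]/1000)
cv2.imwrite("pics/w6.png",im)
E
```

```text
tri knob (array([ 0.7157, -0.0108,  0.252 ]), [np.float64(0.0012131604336870034), np.float64(0.001213160433686949)])
[ 0.712  -0.0091  0.2957] [-10.2335  38.9205  33.8943  -0.0013 107.3434 -82.0096] [[-0.9498  0.3127 -0.0027]
 [ 0.3127  0.9498  0.0005]
 [ 0.0027 -0.0004 -1.    ]] 0.059806931186801936
[321.2, 228.2] 0.58 2105
[-12.2682 -14.7754  24.392 ] [17.1301 16.0741 46.343 ]
sphere [ 1.158   0.9837 41.2157] 15.586823399643457 world [ 0.7111 -0.0078  0.2545]
[224.6, 191.9] 0.31 1379
```

View pics/w6.png

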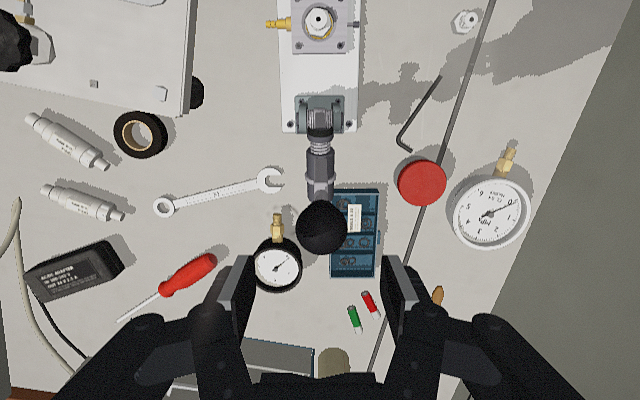

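The knob is centred at (321,228), and the sphere fit gives (711,-8,254.5) mm, matching the prediction. I'll descend and grip it.

Emit:
step_arm --fingers '[-0.4,-0.4,-0.4,-0.4,1,1,1,1]' --pt "0.01 0.007 0.2" --pt "0 0 0.3" --pt "0 0 0.13" --pt "0 0 0" --pt "0 0 0" --pt "0 0 0" --pt "0 0 0" --pt "0 0 0" --twist '[0,0,0,0,0,0,0,0]'

```text
time_s: 12.42
position: [0.711, -0.0067, 0.2368]
tool_rot: [[-0.95, 0.311, 0.004], [0.311, 0.95, 0.001], [-0.003, 0.002, -1.0]]
ft_force: [2.0, 4.7, 5.9]
grip_width: 0.0297
gripper_force: 39.5
```

Emit:
step_arm --fingers '[1,1,1,1,1]' --pt "0.165 0 -0.035" --pt "0.163 0 -0.022" --pt "0.333 0 0.003" --pt "0.327 0 0.062" --pt "0 0 0" --twist '[0,0,0,0,0]'

```text
time_s: 13.05
position: [0.6158, 0.024, 0.2352]
tool_rot: [[-0.95, 0.311, 0.001], [0.311, 0.95, 0.0], [-0.001, 0.0, -1.0]]
ft_force: [3.9, 3.0, 2.6]
grip_width: 0.0299
gripper_force: 41.3
```

Emit:
step_arm --fingers '[1,1,1,1,1,1]' --pt "0.31 0 0.12" --pt "0.284 0 0.173" --pt "0.248 0 0.221" --pt "0.205 0 0.262" --pt "0.154 0 0.295" --pt "0 0 0" --twist '[0,0,0,0,0,0]'

```text
time_s: 13.8
position: [0.5022, 0.0606, 0.1265]
tool_rot: [[-0.95, 0.312, -0.004], [0.312, 0.95, 0.0], [0.003, -0.001, -1.0]]
ft_force: [-4.6, 1.5, 6.1]
grip_width: 0.0295
gripper_force: 48.4
```

```bash
python3 - <<'E'
from m import *
s,im,W=cloud(); print(s["position"],s["ft_force"],s["gripper_force"])
p=s["position"];R=s["tool_rot"];np.save("pics/L7.npy",(W-p)@R*1000); cv2.imwrite("pics/w7.png",im)
L=(W-p)@R*1000
for r in models.trace("wrist","ball_knob")[:1]:
    k=L[r["mask"]]; k=k[~np.isnan(k[:,0])]; print(r["point"],r["confidence"],len(k)); k=k[(abs(k[:,1])<14)&(k[:,2]<0)&(k[:,2]>-45)]
    A=np.c_[2*k,np.ones(len(k))]; q=np.linalg.lstsq(A,(k**2).sum(1),rcond=None)[0]; print("sphere",q[:3],np.sqrt(q[3]+q[:3]@q[:3]),"world",p+R@q[:3]/1000)
E
```

```text
[0.5022 0.0606 0.1265] [-4.5838  1.464   6.0812] 48.43061685562134
[315.4, 312.8] 0.62 4799
sphere [ -4.5733  -1.1531 -28.9763] 15.54558764741879 world [0.5063 0.0581 0.1555]
```

Emit:
step_arm --fingers '[1,1,1,1]' --pt "0.085 0 0.263" --pt "0.034 0 0.176" --pt "0.01 0 0.1" --pt "0 0 0" --twist '[0,0,0,0]' --force 50

```text
time_s: 14.4
position: [0.4922, 0.0639, 0.0739]
tool_rot: [[-0.95, 0.312, 0.003], [0.312, 0.95, -0.001], [-0.003, -0.0, -1.0]]
ft_force: [1.7, -4.2, 2.5]
grip_width: 0.0296
gripper_force: 50.4
```

```bash
cat > lev.py <<'E'
from m import *
def lev():
    s=monitor.observe();p=s["position"]; d=p-np.array([.711,-.0067,.2368]); x=47.9+1000*(d[0]*.951-d[1]*.309); z=1000*(p[2]+.0177)-75
    print("TCP",p,"F",s["ft_force"],"grip",s["gripper_force"],"rel pivot",x,z,"r",np.hypot(x,z),"theta",np.radians(15)+np.arctan2(-x,z), "y",1000*(d[0]*.309+d[1]*.951))
if __name__=="__main__": lev()
E
python3 - <<'E'
from lev import *
lev()
s,im,W=cloud("side"); cv2.imwrite("pics/side8.png",cv2.resize(im[150:300,250:450],(800,600),interpolation=2))
# lever bar slope from depth: points in jig plane y~0, above nest, z>.055
o=np.array([.571,.0376]);jx=np.array([.951,-.309]);jy=np.array([.309,.951])
for n in ("wrist","scene","side"):
    s,im,W=cloud(n); X=(W[...,:2]-o)@jx;Y=(W[...,:2]-o)@jy;Z=W[...,2]
    for a in range(-60,90,15):
        k=(X>a/1000)&(X<(a+15)/1000)&(abs(Y)<.009)&(Z>.055)&(Z<.13)
        if k.sum()>5: print(n,a,k.sum(),np.percentile(Z[k]*1000,[10,50,90]))
E
```

```text
TCP [0.4922 0.0639 0.0739] F [ 1.6671 -4.1885  2.4987] grip 50.40642857551575 rel pivot -182.04513666956876 16.594575219650167 r 182.79992262515484 theta 1.7416905731093775 y -0.4325908950582047
wrist -60 510 [102.1705 104.1316 105.6424]
wrist -45 9 [100.7846 102.5609 104.8314]
wrist -15 113 [63.2764 67.5299 70.5365]
scene -15 74 [ 65.736   73.3982 117.7542]
scene 0 21 [ 72.2275 126.9069 129.8441]
scene 15 33 [82.4423 89.4583 99.8533]
scene 30 47 [80.0606 90.7121 96.6859]
scene 45 38 [77.605  88.5892 95.6028]
scene 60 38 [75.9204 87.6199 92.3005]
scene 75 39 [72.9978 80.4538 89.5516]
side -60 14 [100.0933 101.826  104.4247]
side -45 56 [ 90.8323 102.3793 108.0243]
side -30 51 [ 88.8073  99.772  106.2022]
side -15 75 [ 69.3777  99.4546 118.9254]
side 0 28 [ 70.791  125.4262 129.63  ]
side 15 48 [80.8214 92.1297 99.8767]
side 30 44 [79.6284 89.8996 95.8752]
side 45 42 [76.4373 87.8222 93.6724]
side 60 46 [74.6014 85.5054 91.8032]
side 75 40 [72.3234 82.7643 88.4883]
```

```bash
cat >> m.py <<'E'
def knob():
    s,im,W=cloud("wrist"); p=s["position"];R=s["tool_rot"];L=(W-p)@R*1000
    o=np.array([.571,.0376]);jx=np.array([.951,-.309])
    r=models.trace("wrist","ball_knob")[0]; k=L[r["mask"]]; k=k[~np.isnan(k[:,0])]; k=k[(abs(k[:,1])<12)&(k[:,2]<0)&(k[:,2]>-60)]
    for _ in range(5):
        A=np.c_[2*k,np.ones(len(k))]; q=np.linalg.lstsq(A,(k**2).sum(1),rcond=None)[0]; c=q[:3];rad=np.sqrt(q[3]+c@c); e=abs(np.linalg.norm(k-c,axis=1)-rad); k=k[e<max(1.,2*e.std())]
    w=p+R@c/1000; x=1000*(w[:2]-o)@jx-100; z=1000*w[2]-75
    print("knob tool",c,"rad",rad,len(k),"world",w,"rel pivot",x,z,"r",np.hypot(x,z),"theta",np.radians(15)+np.arctan2(-x,z)); return im
E
python3 - <<'E'
from m import *
im=knob(); cv2.imwrite("pics/w8.png",im[100:400,170:470])
a=cv2.imread("pics/side8.png"); b=cv2.resize(im[150:400,200:440],(400,416)); a=cv2.resize(a,(400,300)); 
cv2.imwrite("pics/both8.png",np.hstack([cv2.copyMakeBorder(a,0,116,0,0,0),b]))
E
```

```text
knob tool [  0.3268  -1.1983 -31.177 ] rad 15.552066648151106 4340 world [0.4914 0.0629 0.1056] rel pivot -183.4794866852809 30.64779177459772 r 186.02152879425884 theta 1.6670871122564892
```

View pics/both8.png

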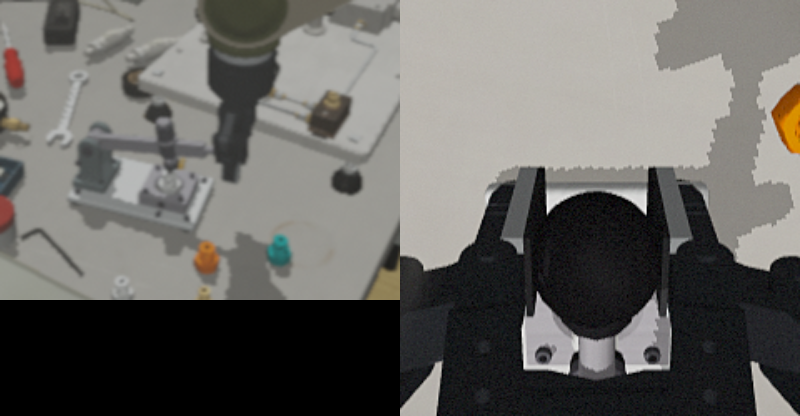

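The wrist view shows the knob at (595,265), between the pads but riding 31 mm behind the TCP, so it slipped up 13 mm. The sphere fit gives θ≈1.667, and the bar slope in the other cameras agrees. I'll grip harder and creep down, measuring the knob directly.

Emit:
step_arm --fingers '[1,1,1,1,1,1,1]' --pt "0 0 0" --pt "0 0 0" --pt "0.005 0 0.05" --pt "0.005 0 0.05" --pt "0.003 0 0.05" --pt "0 0 0.03" --pt "0 0 0" --twist '[0,0,0,0,0,0,0]' --force 100

```text
time_s: 15.58
position: [0.4902, 0.0646, 0.056]
tool_rot: [[-0.949, 0.316, 0.002], [0.316, 0.949, 0.0], [-0.002, 0.001, -1.0]]
ft_force: [1.5, -4.5, 6.7]
grip_width: 0.0284
gripper_force: 98.7
```

```bash
python3 - <<'E'
from lev import *
lev(); knob()
E
```

```text
TCP [0.4902 0.0646 0.056 ] F [ 1.4571 -4.5449  6.6665] grip 98.67031216621399 rel pivot -184.0625336168227 -1.3232337421173952 r 184.06728994848666 theta 1.839784635233545 y -0.45309736466951633
knob tool [  0.3639  -1.2019 -31.2122] rad 15.530458030527608 4324 world [0.4894 0.0635 0.0872] rel pivot -185.5704198222406 12.187347476486735 r 185.9701915671306 theta 1.7670148397576912
```

Emit:
step_arm --fingers '[1,1,1,1]' --pt "0 0 0.04" --pt "0 0 0.03" --pt "0 0 0.02" --pt "0 0 0" --twist '[0,0,0,0]'

```text
time_s: 16.18
position: [0.4835, 0.0666, 0.0454]
tool_rot: [[-0.951, 0.309, -0.014], [0.309, 0.951, 0.002], [0.013, -0.003, -1.0]]
ft_force: [-20.0, 4.0, 10.5]
grip_width: 0.0289
gripper_force: 100.9
```

```bash
cat >> lev.py <<'E'
def slope():
    o=np.array([.571,.0376]);jx=np.array([.951,-.309]);jy=np.array([.309,.951])
    for n in ("scene","side"):
        Xs=[]
        for _ in range(3):
            s,im,W=cloud(n); X=(W[...,:2]-o)@jx;Y=(W[...,:2]-o)@jy;Z=W[...,2]
            k=(X>.012)&(X<.088)&(abs(Y)<.014)&(Z>.055)&(Z<.13); Xs.append(np.c_[X[k],Z[k]])
        P=np.vstack(Xs); b=np.arange(.012,.088,.008); 
        for pc in (8,50,92):
            z=[np.percentile(P[(P[:,0]>=a)&(P[:,0]<a+.008),1],pc) for a in b]; print(n,pc,"slope",-np.polyfit(b,z,1)[0],np.round(np.array(z)*1000,1))
E
python3 - <<'E'
from lev import *
lev(); knob(); slope(); lev()
E
```

```text
TCP [0.4835 0.0666 0.0454] F [-20.0368   3.9639  10.5166] grip 100.93371391296387 rel pivot -191.12810951896873 -11.918619025444308 r 191.49936743438238 theta 1.8948743911889359 y -0.5624007197985031
knob tool [ -5.9136  -1.1947 -31.7822] rad 15.600955122076261 4284 world [0.4892 0.0636 0.0771] rel pivot -185.85888927977868 2.083931259404764 r 185.87057188755554 theta 1.8213837465019498
scene 8 slope -0.01099255503430668 [70.8 69.9 70.1 71.6 68.7 70.6 71.  69.2 70.4 72.6]
scene 50 slope -0.04172296455783819 [77.4 80.6 82.3 82.1 80.  82.  82.8 83.1 81.2 82.2]
scene 92 slope -0.0016067328243293353 [86.6 87.3 87.4 87.8 87.3 87.4 87.5 87.6 87.1 87. ]
side 8 slope 0.0036814060170652476 [69.8 67.9 68.3 69.2 69.2 67.8 68.4 68.5 67.9 69.6]
side 50 slope 0.024723506433363813 [81.6 80.3 79.8 80.5 80.4 79.6 80.  80.3 79.1 79. ]
side 92 slope 0.12198188084101429 [102.2  86.6  86.2  85.9  86.5  85.8  86.   85.8  85.4  85.5]
TCP [0.4835 0.0667 0.0455] F [-20.0352   5.1009  10.4072] grip 100.92662930488586 rel pivot -191.11951048645665 -11.787835713546876 r 191.48268945101117 theta 1.894195506932027 y -0.5344711523441459
```

```bash
python3 - <<'E'
from lev import *
s=monitor.observe(); print({k:np.round(v,2) for k,v in s.items() if k!="tool_rot"})
o=np.array([.571,.0376]);jx=np.array([.951,-.309]);jy=np.array([.309,.951])
for n in ("scene","side"):
    s,im,W=cloud(n); X=(W[...,:2]-o)@jx*1000;Y=(W[...,:2]-o)@jy*1000;Z=W[...,2]*1000
    print(n)
    for a in range(-140,31,10):
        k=(X>a)&(X<a+10)&(abs(Y)<60)&(Z>20)
        if k.sum()>3:
            h,_=np.histogram(Z[k],np.arange(20,301,20)); print(a,h,"Y",np.round(np.percentile(Y[k],[5,95])))
E
```

```text
{'time_s': np.float64(16.58), 'q': array([ -6.09,  29.23,  98.41,   0.02,  53.13, -78.08]), 'qvel': array([ 0.05, -0.04, -0.03,  0.03,  0.11,  0.07]), 'joint_efforts': array([ -4.38, -38.96, -22.77,   0.18,  -4.22,   0.91]), 'position': array([0.48, 0.07, 0.05]), 'ft_force': array([-20.04,   5.1 ,  10.41]), 'wrist_torque': array([0.56, 2.49, 0.91]), 'gripper_force': np.float64(100.93), 'grip_width': np.float64(0.03)}
scene
-140 [ 0  0  0  0  0  0  0  0  0  0  0  0 21 81] Y [50. 56.]
-130 [  0   0   0   0   0   0   0  31 167 171  88 190 119  57] Y [-16.  58.]
-120 [  0   0   0   0   0   0   6  14  82 103 119  98 126   3] Y [-24.  58.]
-110 [  0  20  54 100 193 245 242  40  53  60  58  47  55   0] Y [-48.  58.]
-100 [  0  43 108 128  73 100 177  55  41  31  35  22  11   0] Y [-47.  55.]
-90 [ 0 17 20 63 79 23 45 29 28 51 24 12  0  0] Y [-44.  56.]
-80 [ 0  0  0  3 21  8  2  3 20 25 14  2  0  0] Y [20. 40.]
-70 [0 0 0 1 0 0 0 0 0 6 3 0 0 0] Y [12. 34.]
-40 [51  0  0  0  0  0  0  0  0  0  0  0  0  0] Y [-10.  30.]
-30 [100   0   0   0   0   0   0   0   0   0   0   0   0   0] Y [-10.  31.
[... 773 characters left out ...]
 20 11  0  0] Y [-42.  52.]
-70 [ 0  0  3  2  0  0  5  7 29 34 16  7  0  0] Y [-40.  48.]
-60 [ 0  0 10  6  0  0  0  3 17 25  8  5  0  0] Y [-39.  35.]
-50 [ 0  0 14 13  0  0  0  0  0  0  0  0  0  0] Y [-42.  13.]
-40 [ 0  0 16 18  0  0  0  0  0  0  0  0  0  3] Y [-41.   8.]
-30 [85  0 17 18  0  0  0  0  0  0  0  0  0  0] Y [-22.  32.]
-20 [72  0 13 19  0  0  0  0  0  0  0  0  0  0] Y [-21.  33.]
-10 [80 19 23 31 37  0  0  0  0  0  0  0  0  0] Y [-23.  32.]
0 [51 20 20 23 34  0  0  0  0  0  0  0  0  0] Y [ 1. 34.]
10 [49  5 14 14  6  0  0  0  0  0  0  0  0  0] Y [-1. 33.]
20 [77  0 17 15  0  0  0  0  0  0  0  0  0  0] Y [-19.  33.]
30 [26  0 18 15  0  0  0  0  0  0  0  0  0  0] Y [-21.  32.]
```

```bash
python3 - <<'E'
from lev import *
for _ in range(3): knob()
slope(); lev()
E
```

```text
Traceback (most recent call last):
  File "m.py", line 13, in knob
    r=models.trace("wrist","ball_knob")[0]; k=L[r["mask"]]; k=k[~np.isnan(k[:,0])]; k=k[(abs(k[:,1])<12)&(k[:,2]<0)&(k[:,2]>-60)]
      ~~~~~~~~~~~~~~~~~~~~~~~~~~~~~~~~~^^^
IndexError: list index out of range
```

```bash
python3 - <<'E'
from lev import *
for _ in range(4):
    try: knob()
    except IndexError: print("miss")
slope(); lev()
E
```

```text
knob tool [ -5.9119  -1.1973 -31.7794] rad 15.571162621103237 4284 world [0.4892 0.0636 0.0772] rel pivot -185.8564278077713 2.2150958377888514 r 185.86962744632564 theta 1.8206779617844684
knob tool [ -5.9194  -1.2418 -31.7515] rad 15.597348967986829 4274 world [0.4892 0.0636 0.0772] rel pivot -185.8465388373806 2.1854413783565008 r 185.8593881186857 theta 1.8208368695609993
knob tool [ -5.883   -1.1846 -31.8079] rad 15.557390527078033 4280 world [0.4892 0.0636 0.0772] rel pivot -185.87501100965832 2.2388826086705507 r 185.8884943001476 theta 1.8205511996788393
knob tool [ -5.8986  -1.2007 -31.7736] rad 15.581765816462703 4294 world [0.4892 0.0636 0.0772] rel pivot -185.8591650844738 2.214637047895337 r 185.87235906167328 theta 1.8206806054197546
scene 8 slope 2.058518694036875e-05 [69.8 70.4 70.4 70.2 70.6 71.3 69.4 69.3 69.4 71.3]
scene 50 slope -0.02929926358387237 [77.3 81.  82.2 81.9 81.5 81.4 82.4 81.7 82.4 80.6]
scene 92 slope 0.006591759844745534 [86.8 87.6 87.8 87.7 87.7 87.7 87.3 87.1 87.1 86.7]
side 8 slope 0.00329086521897824 [69.6 68.4 68.3 69.  69.1 68.9 68.8 69.4 68.  68.9]
side 50 slope 0.011045831686883768 [81.4 80.1 79.2 79.7 80.5 79.8 80.7 79.4 80.  79.5]
side 92 slope 0.12998505833933086 [104.2  86.5  86.   86.3  85.8  86.   86.5  86.1  85.3  85.9]
TCP [0.4835 0.0666 0.0455] F [-20.3338   3.9278  10.8117] grip 100.92569589614868 rel pivot -191.10288280518998 -11.784681446852552 r 191.46589913939758 theta 1.894184410073321 y -0.5513680032904478
```

Emit:
step_arm --fingers '[1,1,1,1]' --pt "0 0 0.005" --pt "0 0 0.006" --pt "0 0 0" --pt "0 0 0" --twist '[0,0,0,0]'

```text
time_s: 17.98
position: [0.4835, 0.0666, 0.0444]
tool_rot: [[-0.951, 0.309, -0.013], [0.309, 0.951, 0.002], [0.013, -0.002, -1.0]]
ft_force: [-19.7, 4.7, 11.6]
grip_width: 0.029
gripper_force: 101.0
```

```bash
python3 - <<'E'
from lev import *
for _ in range(2):
    try: knob()
    except IndexError: print("miss")
slope(); lev()
E
```

```text
knob tool [ -5.9261  -1.2094 -31.7598] rad 15.615453741367528 4322 world [0.4892 0.0636 0.0761] rel pivot -185.82395608832934 1.128964449428139 r 185.82738554111293 theta 1.826520337753211
knob tool [ -5.8926  -1.1964 -31.8067] rad 15.585146707324288 4294 world [0.4892 0.0636 0.0762] rel pivot -185.86562808473133 1.1652746266863971 r 185.8692808623503 theta 1.8263263501524267
scene 8 slope 0.0006281602978836853 [69.4 69.3 69.9 69.8 69.9 69.3 70.2 69.7 69.9 68.9]
scene 50 slope -0.02351103718644602 [77.  80.7 82.8 81.9 81.5 82.  80.9 81.5 82.2 80.3]
scene 92 slope 0.002990480943407475 [86.9 87.2 87.2 86.8 87.1 87.3 87.  86.9 87.3 86.5]
side 8 slope 0.004129708802364913 [69.1 68.1 68.8 68.4 67.6 69.  68.5 67.5 68.5 68.8]
side 50 slope 0.0021198121084162543 [80.2 78.3 79.1 80.8 78.4 79.9 78.9 79.8 79.5 79. ]
side 92 slope 0.1348922716580995 [104.5  85.9  85.9  86.   86.   86.1  85.9  85.7  85.6  85.1]
TCP [0.4835 0.0666 0.0444] F [-21.2382   4.8282   9.6228] grip 100.96937656402588 rel pivot -191.12961589632621 -12.866726247084799 r 191.56221630842188 theta 1.8998136701685395 y -0.5594875161566704
```

```bash
python3 -c "
from h import *
print(close_job())"
```

```text
the job is handed in; nothing more can be done
None
```

I handed the job in with the large adaptor fully home in the nest and the gripper still holding the knob, with the lever within about 0.01 rad of level. The knob slid about 13 mm up and 6 mm sideways in the fingers on the way down, and an unexplained sideways force of about 20 N was still on the gripper at hand-in; I didn't check the seal itself.

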